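Slide a test card home in a flatbed card reader and start the reading

ROBOT

A 6-joint arm with a two-finger parallel gripper is mounted at the origin on the work surface. World frame = base frame: x ahead of the robot, y to its left, z up, the work surface at z = 0. Lengths are in m, angles in degrees, forces in N, time in s.
With the tool pointing down it reaches from about 0.35 to 0.775 m from the base axis. Payload 7.3 kg.
Tool frame: the origin (TCP) lies midway between the tips of the shut fingers; the grasp point (between the pads) lies 19 mm behind it; z points along the fingers, y is the line along which they close (so a half turn about z gives the same grasp; the last joint's range is limited). The gripper opens to 92 mm and grips with 3 to 60 N. Pads are 19 mm wide; open, the fingers measure 130 mm over their backs; the gripper's body (75 mm by 190 mm) begins 47 mm behind the grasp point.
Start: joints at [-76.604, 19.595, 87.324, -0, 73.075, -8.365], TCP at [0.195, -0.488, 0.227] pointing down, gripper open.
Joint ranges: [-145.02, 145.02], [-44.19, 115.74], [2.07, 154.8], [-57.11, 237.11], [16.16, 152.29], [-177.93, 177.93]. Speed limits (degrees/s): [147.25, 147.25, 180, 180, 180, 180].

INTERFACE

Orientations are given as a 3x3 rotation matrix whose columns are the frame's x, y, z axes.
In Python, from cell import monitor, get_image, camera_info, arm, finder gives the robot as it stands.
- The arm moves only by the tool drive_effector, called after "Emit:" by a JSON object that holds its "op" and its "data". Schema: {"type":"object","properties":{"plan":{"type":"array","items":{"type":"number"},"minItems":5,"maxItems":40},"grip_force":{"type":"number"},"only":{"type":"string"},"quiet":{"type":"boolean"},"lines":{"type":"string"}},"required":["plan"],"additionalProperties":false}. plan is one flat list of numbers that holds 1 to 8 rows one after another, with no inner brackets; each row has 5 numbers: the finger opening in m, then dx, dy, dz in mm, then a turn about the tool's z in degrees; each row is the pose to reach, as a shift and turn from the pose commanded when the call began, along the tool's axes at that moment; what a row does not reach only later rows make up. A row lasts 1/10 s, in which the tool goes at most 0.05 m and 8.59 degrees, less where a joint would pass 70% of its speed; a pose out of reach is approached as far as the arm can. The fingers move at their own pace and stop on an object; grip_force is the grip in N (left out, the last holds). Time passes only in rows, so rows that do not move let the fingers close. The tool returns the time, the measured TCP pose, the force, the opening and the grip force at its end. only (a regular expression) keeps the lines of the reply that match it, lines (a string "A,B") keeps lines A to B, and quiet returns only ok. Input that does not fit is refused with a message, and nothing moves.
- monitor.get_state(): the state, without advancing time (a new reading comes with each control period).
- get_image(name): name is "side" or "top" or "wrist"; returns (picture, depth): 400x640x3 uint8, red, green, blue; 400x640 float32, m along the optical axis (not along the pixel's ray), 0 where there is no reading.
- camera_info(name): a dict with "intrinsics" (3x3 intrinsics, pixels), "k1" (the pictures are not rectified: a ray, as slopes to the right and down, at radius r is drawn at 1 + k1 r^2 times it, then the intrinsics apply), "world_from_camera" (4x4, takes a point from camera to world coordinates); the wrist camera has in their place "mount" (4x4, takes a point from camera to tool coordinates, whose origin is the TCP and whose axes are the flange's). Camera axes: x right, y down, z forward; pixel columns grow to the right and rows downward; lengths in m; the calibration is good to about 2 mm. A picture is of the moment at which its call begins: read the wrist's pose just before it. camera_info takes no time and is no camera call.
- arm.job_done(): hands the job in; it is judged then, once.
Trained networks look in the newest picture that a camera, given by its name, has taken for a name from the list of things; names that differ only in an ending like _2 or _b are one class to them, and where a whole thing is asked for, a point or a joint stands for the part that bears it (a point fixed in the world has none). Each returns a list of dicts, best first, with "conf" (0 to 1); they miss things now and then, are a little off and sometimes report something else, mostly with a low value. They report only what shows in the picture. A call takes as long as a camera call.
- finder.spot_in(thing, camera): "uv" ([column, row] in pixels, amid what is visible of it).
The state is a dict: "time_s": time; "joint_positions": joint angles; "dq": joint speeds; "joint_efforts": joint torques, N m; "tool_pos": TCP position; "ee_rot": TCP orientation; "wrist_force": force on the tool from outside, world axes, zero at the start; "moment": the same for the moment, N m; "finger_gap": finger opening in m; "grip_force": force on a finger pad.
Only numpy, scipy, OpenCV 4.12 (cv2) and the standard library are available. Lean on these libraries where they do the work, as an engineer would, in place of code of your own. Each camera call takes 0.05 s, during which the arm holds its last target. There are 200 camera calls.

TASK

Load the flat white test card into the card reader: with fingertips pressed lightly on its top, drag it over the deck, between the guide rails and under the bridge, and keep pushing through the stiff carriage until the card is fully home against the end stop. Then press the reader's round start button fully down once and let go. The card is brittle, so never press hard on it or lift it, and leave the other things on the bench where they are.

Things in the scene. Friction and masses are not known exactly. Their poses are not given: they have to be found in the camera images.
- reader: Flatbed card reader, fixed. Origin on the bench below the slot's mouth, on its centre line; +x is the feeding direction, z up. Flat slick grey deck, top 12 mm above the bench, 260 mm wide (y +-130), from x = -250 mm on under it all. White housing on the deck: cheeks beside the slot, x 6 to 85 mm, 45 mm above the bench; behind them a box, x 85 to 220 mm, 55 mm high.
- mouth (a point): Middle of the slot's mouth, on the deck; axes as the reader's. The slot is a lane 84 mm wide with the deck as floor; a bridge crosses it from x = 0 to 30 mm, underside 10 mm above the deck, top 45 mm above the bench. Two steel guide rails on the deck, 10 mm high, 8 mm thick, flare from the mouth (inner faces at y = +-42 mm) to y = +-71 mm at x = -53 mm.
- stop (a point): Point on the deck in the lane, 65 mm past the mouth, open from above: where the face of the dark metal carriage (70 mm wide, 13 mm high) is when it is at its end stop. At first it stands 15 to 20 mm short of this. The carriage slides in +x, resists with about 5 N (7 to 12 N down on the card drives it: press harder only if it slips) and stays where left.
- home (a point): Point on the deck, on the lane's centre line, 5 mm past the mouth; axes as the reader's. The card's origin is here when the card is fully home: its leading edge has pushed the carriage to its end stop, and the card shows 55 mm outside the mouth.
- card: Brittle flat card, 120 (x) x 80 (y) x 3 mm, 40 to 85 g; origin at the centre of its underside. On the deck, +x (round spots) towards the slot, up to 0.4 rad askew; ribs at its -x edge. Rubbery face: finger friction 0.65 to 1.2, underside slick (0.1 to 0.2). Cracks at 22 N total finger force, sideways included. 8 N down drags it. 1 mm deeper adds 5 to 15 N.
- start_top (a point): Centre of the top of the round grey start button (28 mm across) in a black collar 44 mm across, on the reader's housing at x = 135, y = +70 mm; its top is 77 mm above the bench when up.
- start (a joint): Travel of the start button: 0 = up, 0.006 m = fully down; sprung, about 5 N holds it fully down; it counts as pressed from 0.0045 m.
- rack: White rack with upright sample tubes, 60 x 200 mm, 108 mm high, on the bench. Bystander. Origin under its centre.
- vial: Small capped vial, 24 mm across, 42 mm high, standing on the deck's edge beside the guide rails. Bystander. Origin under its centre.
- cap: Loose white tube cap, 22 mm across, 12 mm high, on the deck's other edge. Bystander. Origin under its centre.
- notebook: Notebook, 150 x 105 x 12 mm, on the bench. Bystander.
- pen: Pen, 130 mm long, 10 mm thick, on the bench. Bystander.
- cup: Specimen jar, 60 mm across, 70 mm high, on the bench. Bystander.
- tipbox: Box of pipette tips, 85 x 120 mm, 59 mm high, on the bench. Bystander.

How it is judged (in metres and radians):
On the way, in this order (a step that is already met when the one before it is completed fails the run):
1. the card is fully home in the reader (x of card in the frame of home above -0.0025 m and horizontal distance between card and home below 0.005 m and angle between the x axis of card and the x axis of reader, either way round below 0.06 rad), for 0.3 s.
2. the start button is pressed down (value of joint start above 0.0045 m), for 0.05 s.
At the end, for the whole second after the job is handed in: The card lies still and flat in the lane, fully home: no more than 2.5 mm short of the end stop, within 5 mm of the home point and 0.06 rad of the lane's direction; the start button has been pressed after that and is up again (all of step 1 and z of card in the frame of home below 0.002 m and linear speed of card below 0.01 m/s and value of joint start below 0.0015 m); the robot touches nothing.
It fails at once if the fingers press on the card with more than 22 N (it cracks) (contact force between the fingers and card above 22 N).
It fails at once if the card is lifted or tipped off the deck (z of card in the frame of home above 0.015 m or z of card in the frame of home below -0.006 m or angle between card's own z axis and vertical above 0.15 rad).
It fails at once if the start button is pressed before the card is home (value of joint start above 0.003 m and x of card in the frame of home below -0.004 m).
It fails at once if a bystander is moved by more than 15 mm (distance of any of rack, vial, cap, notebook, pen, cup, tipbox from where it was at the start of the episode above 0.015 m).
It also fails if it takes over 58 s, if anything falls off the work surface, if the arm or the gripper's body presses on something with over 40 N, if the wrist force passes 120 N, or if a joint passes its speed limit or range.

## Working session

There is one attempt and no reset: what is moved stays moved. The work goes in short steps, Python scripts to look and compute and a tool call to move; the robot and the scene stay as the last step left them, time stands still between calls to the robot, and variables do not carry over. Pictures are saved under pics/ and viewed, at most 10 in all, crops included, and the job is handed in when it is done.

```bash
ls; mkdir -p pics; cat > h.py <<'E'
import numpy as np, cv2
from cell import monitor,get_image,camera_info,arm,finder
def cam(name):
    s=monitor.get_state(); im,d=get_image(name); c=camera_info(name)
    if name=="wrist":
        T=np.eye(4);T[:3,:3]=s["ee_rot"];T[:3,3]=s["tool_pos"];W=T@np.array(c["mount"])
    else: W=np.array(c["world_from_camera"])
    return im,d,np.array(c["intrinsics"]),c["k1"],W
def rays(uv,K,k1):
    p=(np.array(uv,float).reshape(-1,2)-K[:2,2])/[K[0,0],K[1,1]]
    q=p.copy()
    for _ in range(20): q=p/(1+k1*(q**2).sum(1,keepdims=True))
    return np.c_[q,np.ones(len(q))]
def onplane(uv,K,k1,W,z):
    r=rays(uv,K,k1)@W[:3,:3].T; o=W[:3,3]
    return o+r*((z-o[2])/r[:,2])[:,None]
def bydepth(uv,d,K,k1,W):
    uv=np.array(uv,float).reshape(-1,2); i=np.round(uv).astype(int)
    z=d[i[:,1],i[:,0]]; return (rays(uv,K,k1)*z[:,None])@W[:3,:3].T+W[:3,3]
def cloud(d,K,k1,W):
    v,u=np.mgrid[:400,:640]; uv=np.c_[u.ravel(),v.ravel()]
    return bydepth(uv,d,K,k1,W).reshape(400,640,3)
def project(P,K,k1,W):
    q=(np.array(P).reshape(-1,3)-W[:3,3])@W[:3,:3]; q=q[:,:2]/q[:,2:]
    q=q*(1+k1*(q**2).sum(1,keepdims=True)); return q*[K[0,0],K[1,1]]+K[:2,2]
def save(im,n): cv2.imwrite("pics/"+n,im[:,:,::-1])
E
python3 - <<'E'
from h import *
np.set_printoptions(precision=4,suppress=True)
im,d,K,k1,W=cam("top"); save(im,"top0.png"); np.savez("top0.npz",im=im,d=d)
print(K,k1,W)
for n in ["reader","card","start_top","vial","cap","rack","cup","tipbox","notebook","pen"]:
    for r in finder.spot_in(n,"top")[:2]: print(n,r["conf"],r["uv"],bydepth(r["uv"],d,K,k1,W))
print(monitor.get_state()["ee_rot"],monitor.get_state()["wrist_force"])
E
```

```text
pics
[[481.5011   0.     311.2902]
 [  0.     481.5011 203.0161]
 [  0.       0.       1.    ]] -0.13454994370583734 [[-0.027  -0.9892  0.1443  0.3766]
 [-0.9996  0.0251 -0.0144  0.0345]
 [ 0.0106 -0.1446 -0.9894  1.2961]
 [ 0.      0.      0.      1.    ]]
reader 0.86 [283.9, 196.1] [[0.5791 0.0878 0.0462]]
card 0.71 [344.9, 212.2] [[ 0.5356 -0.0733  0.0201]]
start_top 0.54 [230.6, 212.1] [[0.5357 0.2231 0.0808]]
vial 0.44 [289.3, 241.2] [[0.4599 0.0759 0.0514]]
cap 0.16 [286.2, 193.9] [[0.5852 0.0817 0.0438]]
rack 0.72 [139.2, 175.5] [[0.6319 0.4543 0.1082]]
rack 0.38 [233.4, 213.5] [[0.5317 0.2157 0.0825]]
cup 0.83 [438.3, 161.1] [[ 0.6587 -0.3218  0.0706]]
tipbox 0.58 [156.0, 288.5] [[0.3452 0.4216 0.0584]]
notebook 0.96 [468.3, 219.5] [[ 0.508  -0.4136  0.0069]]
pen 0.62 [440.6, 269.0] [[ 0.3762 -0.3281  0.0054]]
[[ 0.9287  0.3707  0.    ]
 [ 0.3707 -0.9287 -0.    ]
 [-0.      0.     -1.    ]] [-0.2121  0.2831 -0.6752]
```

View pics/top0.png

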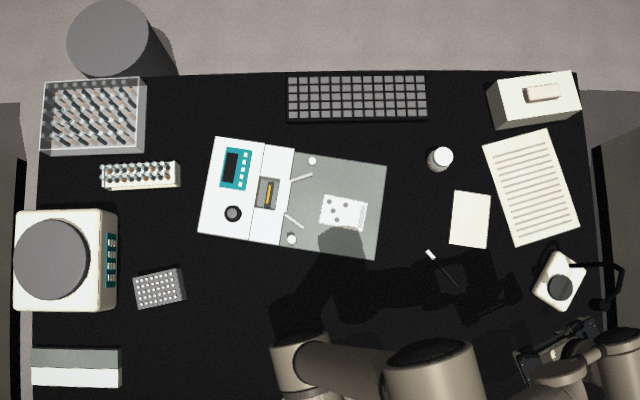

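The top view shows the reader with its deck on the right (280–385, 150–260). The slot faces right at about (268,193), the button is at (232,213) and the card at (343,212). The vial is near (291,239) and the cap near (312,160). I'll enlarge this area.

```bash
python3 - <<'E'
from h import *
z=np.load("top0.npz");im=z["im"]
c=cv2.resize(im[130:265,195:392],None,fx=4,fy=4,interpolation=cv2.INTER_CUBIC)
save(c,"crop0.png");print(c.shape)
E
```

```text
(540, 788, 3)
```

View pics/crop0.png

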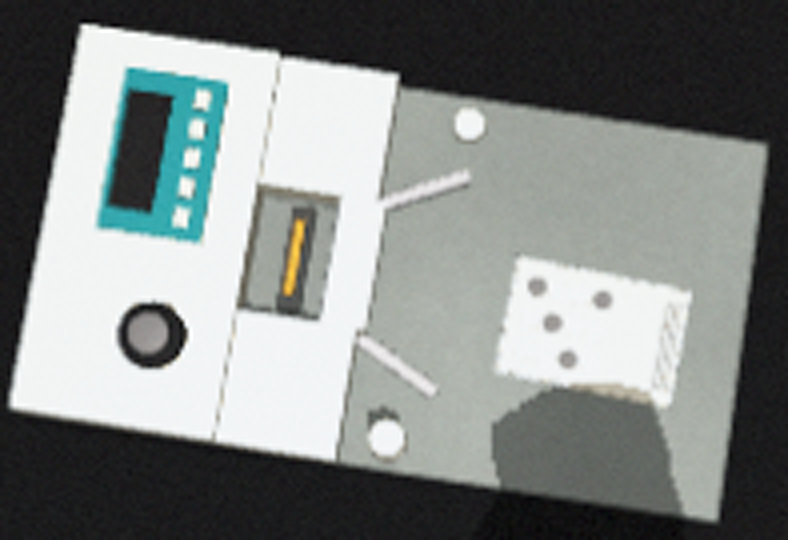

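```bash
cat > fit.py <<'E'
from h import *
from scipy.optimize import least_squares
z=np.load("top0.npz")
c=camera_info("top");K=np.array(c["intrinsics"]);k1=c["k1"];W=np.array(c["world_from_camera"])
f=lambda a:(np.array(a,float)+.5)/4-.5+[195,130]
px=f([[768,143],[719,522],[80,25],[10,408],[150,334]])
P=np.array([[-.25,-.13,.012],[-.25,.13,.012],[.22,-.13,.055],[.22,.13,.055],[.135,.07,.077]])
def tr(p,P):
    c,s=np.cos(p[2]),np.sin(p[2]); return np.c_[p[0]+c*P[:,0]-s*P[:,1],p[1]+s*P[:,0]+c*P[:,1],P[:,2]]
r=least_squares(lambda p:(project(tr(p,P),K,k1,W)-px).ravel(),[.56,.1,1.5])
print("reader",r.x,np.rad2deg(r.x[2]));print(r.fun.reshape(-1,2))
cc=onplane(f([[517,257],[692,291],[668,405],[497,372]]),K,k1,W,.015)
print(cc,cc.mean(0));e=cc[0]+cc[3]-cc[1]-cc[2];print("card ang",np.rad2deg(np.arctan2(e[1],e[0])),np.linalg.norm(e)/2)
cs,s=np.cos(r.x[2]),np.sin(r.x[2]);R=np.array([[cs,s],[-s,cs]])
print("card in reader",R@(cc.mean(0)[:2]-r.x[:2]),"home world",tr(r.x,np.array([[.005,0,.012],[.135,.07,.077]])))
for n,q in [("vial",(386,438)),("cap",(468,124))]:
    h={"vial":.054,"cap":.024}[n];print(n,R@(onplane(f([q]),K,k1,W,h)[0,:2]-r.x[:2]))
print("depth check",bydepth(f([[600,200],[620,300],[350,200],[700,200]]),z["d"],K,k1,W)[:,2])
E
python3 fit.py
```

```text
reader [0.57872486 0.07535093 1.39368391] 79.85220593146434
[[ 0.02128541  0.09888049]
 [-0.11115031 -0.30673254]
 [ 0.40685432  0.06893334]
 [ 0.02117024  0.21224374]
 [-0.32354784 -0.05878958]]
[[ 0.58748809 -0.01878425  0.015     ]
 [ 0.56132159 -0.13617037  0.015     ]
 [ 0.48473764 -0.11673265  0.015     ]
 [ 0.50994284 -0.00302015  0.015     ]] [ 0.53587254 -0.06867685  0.015     ]
card ang 77.46730397276514 0.11836978682530591
card in reader [-0.14932475  0.01680601] home world [[0.5796058  0.08027271 0.012     ]
 [0.53360527 0.22057222 0.077     ]]
vial [-0.02437252  0.11122988]
cap [-0.04492941 -0.10896821]
depth check [0.01398587 0.01423498 0.04245028 0.00844799]
```

The manual's scale: shifts go in mm. Converting my numbers, 0.36 m is 360, 0.315 m is 315.

Emit:
{"op": "drive_effector", "data": {"plan": [0.03,40,-20,0,-5,0.03,80,-40,0,-12,0.03,130,-65,0,-20,0.03,180,-92,0,-28,0.03,225,-115,0,-36,0.03,270,-140,0,-44,0.03,315,-163,0,-52,0.03,360,-187,0,-55.7], "grip_force": 10}}

```text
time_s: 1.35
tool_pos: [0.4502, -0.1911, 0.227]
ee_rot: [[0.213, 0.977, 0.001], [0.977, -0.213, -0.001], [-0.0, 0.001, -1.0]]
wrist_force: [0.8, -1.5, -0.9]
finger_gap: 0.033
grip_force: 0.0
```

```bash
cat > tgt.py <<'E'
import sys
from h import *
np.set_printoptions(precision=4,suppress=True)
s=monitor.get_state();R=np.array(s["ee_rot"]);p=np.array(s["tool_pos"])
x,y,z,yaw=map(float,sys.argv[1:5])
print("t",s["time_s"],"pos",p,"yaw",np.rad2deg(np.arctan2(R[1,0],R[0,0])),"F",s["wrist_force"],"gap",s["finger_gap"])
print("delta tool",R.T@(np.array([x,y,z])-p),"turn",np.rad2deg(np.arctan2(R[1,0],R[0,0]))-yaw)
E
python3 tgt.py .5287 -.1009 .227 77.47; python3 -c "
from h import *
print(np.round(camera_info('wrist')['mount'],4))"
```

```text
t 1.35 pos [ 0.4502 -0.1911  0.227 ] yaw 77.72985880474117 F [ 0.7693 -1.5094 -0.9241] gap 0.0330314728998105
delta tool [0.1049 0.0575 0.    ] turn 0.25985880474117096
[[-7.000e-04 -9.501e-01 -3.120e-01  8.430e-02]
 [ 1.000e+00 -6.000e-04 -3.000e-04  1.000e-03]
 [ 1.000e-04 -3.120e-01  9.501e-01 -1.576e-01]
 [ 0.000e+00  0.000e+00  0.000e+00  1.000e+00]]
```

Scaled: 0.0927 m is 92.7, 0.0501 m is 50.1.

Emit:
{"op": "drive_effector", "data": {"plan": [0.03,40,21,20,0,0.03,80,43,40,0,0.03,92.7,50.1,47,0,0.03,92.7,50.1,47,0,0.03,92.7,50.1,47,0]}}

```text
time_s: 1.85
tool_pos: [0.5179, -0.1139, 0.18]
ee_rot: [[0.217, 0.976, -0.0], [0.976, -0.217, -0.001], [-0.001, -0.0, -1.0]]
wrist_force: [-0.0, 0.1, -0.3]
finger_gap: 0.0301
grip_force: 0.0
```

```bash
python3 tgt.py .5287 -.1009 .03 77.47
python3 - <<'E'
from h import *
im,d,K,k1,W=cam("wrist"); save(im,"w1.png"); np.savez("w1.npz",im=im,d=d,K=K,k1=k1,W=W)
for n in ["card"]:
    for r in finder.spot_in(n,"wrist")[:2]: print(n,r["conf"],r["uv"],onplane(r["uv"],K,k1,W,.015))
E
```

```text
t 1.85 pos [ 0.5179 -0.1139  0.18  ] yaw 77.48094514480537 F [-0.0496  0.1177 -0.2961] gap 0.030144390828042468
delta tool [0.0152 0.0078 0.15  ] turn 0.010945144805376117
card 0.91 [329.8, 132.3] [[ 0.53927096 -0.06709474  0.015     ]]
```

View pics/w1.png

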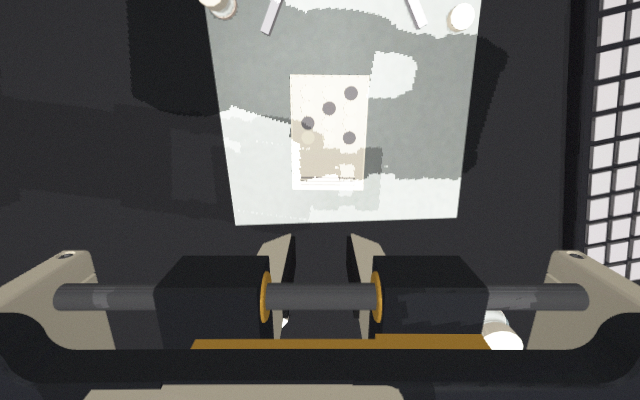

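The wrist view shows the card with corners at about (291,74), (369,76), (364,190) and (292,189). The deck's near corners are at (236,225) and (457,217), and the rail ends are at the top.

```bash
python3 - <<'E'
from h import *
np.set_printoptions(precision=4,suppress=True)
z=np.load("w1.npz");K,k1,W=z["K"],float(z["k1"]),z["W"]
cc=onplane([[291,74],[369,76],[364,190],[292,189]],K,k1,W,.015)
e=cc[0]+cc[1]-cc[2]-cc[3];print(cc.mean(0),np.rad2deg(np.arctan2(e[1],e[0])),np.linalg.norm(e)/2,np.linalg.norm(cc[0]-cc[1]))
dk=onplane([[236,225],[457,217]],K,k1,W,.012)
a=1.39368;R=np.array([[np.cos(a),np.sin(a)],[-np.sin(a),np.cos(a)]])
print("deck corners in reader",(dk[:,:2]-[.57872,.07535])@R.T)
print("card in reader",R@(cc.mean(0)[:2]-[.57872,.07535]))
E
```

```text
[ 0.5377 -0.0704  0.015 ] 76.92850783004103 0.11950549762883056 0.07800857108555524
deck corners in reader [[-0.2505  0.1279]
 [-0.2512 -0.1318]]
card in reader [-0.1507  0.0147]
```

Scaled: 0.155 m is 155, 0.0142 m is 14.2.

Emit:
{"op": "drive_effector", "data": {"plan": [0.03,8,5,40,0,0.03,14.2,8.9,80,0,0.03,14.2,8.9,120,0,0.03,14.2,8.9,148,0,0.03,14.2,8.9,155,0,0.03,14.2,8.9,155,0,0.03,14.2,8.9,155,0]}}

```text
time_s: 2.65
tool_pos: [0.531, -0.1024, 0.0265]
ee_rot: [[0.218, 0.976, 0.003], [0.976, -0.218, -0.001], [-0.0, 0.003, -1.0]]
wrist_force: [0.0, 0.3, 0.4]
finger_gap: 0.03
grip_force: 0.0
```

```bash
python3 tgt.py .5297 -.102 .015 76.9
```

```text
t 2.65 pos [ 0.531  -0.1024  0.0265] yaw 77.40382532090963 F [0.0244 0.3108 0.4324] gap 0.029975587799121954
delta tool [ 0.0001 -0.0014  0.0115] turn 0.5038253209096268
```

Scaled: 0.009 m is 9, 0.008 m is 8.

Emit:
{"op": "drive_effector", "data": {"plan": [0.03,0,0,5,0,0.03,0,0,8,0,0.03,0,0,9,0,0.03,0,0,9,0]}}

```text
time_s: 3.05
tool_pos: [0.53, -0.1013, 0.0158]
ee_rot: [[0.217, 0.976, 0.0], [0.976, -0.217, -0.0], [-0.0, 0.0, -1.0]]
wrist_force: [-0.3, 0.6, -0.7]
finger_gap: 0.0301
grip_force: 0.0
```

Emit:
{"op": "drive_effector", "data": {"plan": [0.03,0,0,0.5,0,0.03,0,0,1,0,0.03,0,0,1,0]}}

```text
time_s: 3.35
tool_pos: [0.5305, -0.1015, 0.0153]
ee_rot: [[0.217, 0.976, 0.001], [0.976, -0.217, -0.001], [-0.0, 0.001, -1.0]]
wrist_force: [-0.8, 0.9, 4.4]
finger_gap: 0.0301
grip_force: 2.3
```

Emit:
{"op": "drive_effector", "data": {"plan": [0.03,0,0,0.4,0,0.03,0,0,0.4,0]}}

```text
time_s: 3.55
tool_pos: [0.5307, -0.1016, 0.0153]
ee_rot: [[0.217, 0.976, 0.002], [0.976, -0.217, -0.001], [-0.0, 0.002, -1.0]]
wrist_force: [-0.0, -0.0, 8.6]
finger_gap: 0.03
grip_force: 3.9
```

Emit:
{"op": "drive_effector", "data": {"plan": [0.03,2,0,0,0,0.03,5,0,0,0,0.03,8,0,0,0,0.03,8,0,0,0]}}

```text
time_s: 3.95
tool_pos: [0.5327, -0.0936, 0.0153]
ee_rot: [[0.217, 0.976, 0.002], [0.976, -0.217, -0.001], [-0.0, 0.002, -1.0]]
wrist_force: [0.1, 0.9, 6.7]
finger_gap: 0.0297
grip_force: 3.7
```

Emit:
{"op": "drive_effector", "data": {"plan": [0.03,6,1.5,0.2,0,0.03,13,3.5,0.2,-0.4,0.03,21,6,0.2,-0.9,0.03,29,8.5,0.2,-1.4,0.03,37,11,0.2,-1.9,0.03,45,13,0.2,-2.3,0.03,51,14.5,0.2,-2.6,0.03,52.7,14.9,0.2,-2.6]}}

```text
time_s: 4.75
tool_pos: [0.5589, -0.0452, 0.0152]
ee_rot: [[0.172, 0.985, 0.003], [0.985, -0.172, -0.001], [-0.0, 0.003, -1.0]]
wrist_force: [-0.9, -0.5, 9.1]
finger_gap: 0.0302
grip_force: 4.3
```

```bash
python3 - <<'E'
from h import *
im,d,K,k1,W=cam("wrist"); save(im[:260],"w2.png"); np.savez("w2.npz",im=im,d=d,K=K,k1=k1,W=W)
print(W[:3,3],monitor.get_state()["wrist_force"])
E
```

```text
[0.57394729 0.03778899 0.17285271] [0.19293251 0.84011442 7.14254786]
```

View pics/w2.png

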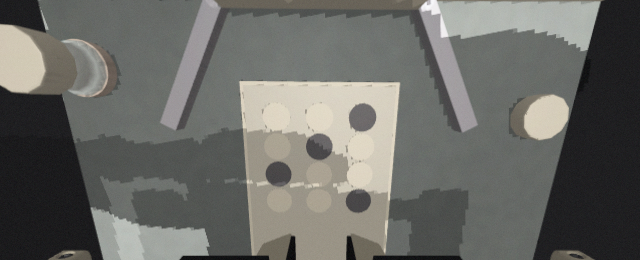

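The card moved with the fingers. Its leading corners are at (241,82) and (399,83), the rail tips are near (172,128) and (467,129), and the mouth is at the top, around (222,10) to (421,10).

```bash
cat > m.py <<'E'
from h import *
np.set_printoptions(precision=4,suppress=True)
z=np.load("w2.npz");K,k1,W=z["K"],float(z["k1"]),z["W"]
a=1.39368;R=np.array([[np.cos(a),np.sin(a)],[-np.sin(a),np.cos(a)]])
rd=lambda P:(P[:,:2]-[.57872,.07535])@R.T
c=rd(onplane([[241,82],[399,83],[250,235],[390,235]],K,k1,W,.015))
print("card lead L,R, rear L,R",c,"edge yaw deg (front edge)",np.rad2deg(np.arctan2(-(c[1]-c[0])[0],-(c[1]-c[0])[1])*-1))
print("side yaws",[np.rad2deg(np.arctan2(*(c[i]-c[i+2])[::-1])) for i in (0,1)],"mid y",c[:2].mean(0))
print("rails mouth inner, tip inner",rd(onplane([[223,10],[420,10],[183,130],[456,130]],K,k1,W,.022)))
s=monitor.get_state();print("tcp",rd(np.array([s["tool_pos"]])),s["ee_rot"])
E
python3 m.py
```

```text
card lead L,R, rear L,R [[-0.0303  0.0368]
 [-0.0304 -0.041 ]
 [-0.113   0.0382]
 [-0.1128 -0.0429]] edge yaw deg (front edge) -0.1098042144117339
side yaws [np.float64(-0.9637085974814719), np.float64(1.3212373302617726)] mid y [-0.0304 -0.0021]
rails mouth inner, tip inner [[-0.0013  0.0406]
 [-0.0009 -0.0458]
 [-0.0529  0.0654]
 [-0.0524 -0.0693]]
tcp [[-0.122  -0.0018]] [[ 0.172   0.9851  0.0027]
 [ 0.9851 -0.172  -0.0007]
 [-0.0002  0.0028 -1.    ]]
```

Emit:
{"op": "drive_effector", "data": {"plan": [0.03,5,0,0,0,0.03,12,0,0,0,0.03,20,0,0,0,0.03,28,0,0,0,0.03,36,0,0,0,0.03,43,0,0,0,0.03,48,0,0,0,0.03,50,0,0,0]}}

```text
time_s: 5.6
tool_pos: [0.5675, 0.0041, 0.0153]
ee_rot: [[0.172, 0.985, 0.003], [0.985, -0.172, -0.001], [-0.0, 0.003, -1.0]]
wrist_force: [0.2, -0.4, 8.0]
finger_gap: 0.0303
grip_force: 4.1
```

Scaled: 0.022 m is 22, 0.019 m is 19.

Emit:
{"op": "drive_effector", "data": {"plan": [0.03,4,0,0,0,0.03,9,0,0,0,0.03,14,0,0.1,0,0.03,19,0,0.2,0,0.03,22,0,0.2,0,0.03,22,0,0.2,0]}}

```text
time_s: 6.2
tool_pos: [0.5714, 0.0259, 0.0152]
ee_rot: [[0.172, 0.985, 0.003], [0.985, -0.172, -0.0], [0.0, 0.003, -1.0]]
wrist_force: [1.1, 1.6, 9.8]
finger_gap: 0.0299
grip_force: 4.5
```

```bash
python3 - <<'E'
from h import *
im,d,K,k1,W=cam("wrist"); save(im[:260],"w3.png"); np.savez("w2.npz",im=im,d=d,K=K,k1=k1,W=W)
E
```

```text
(no output)
```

View pics/w3.png

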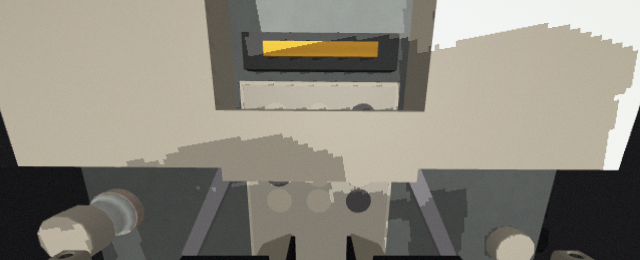

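The card's leading edge is under the bridge at row 83, spanning columns 241–398 and centred in the lane. The carriage face is at about row 72, so roughly 5 mm remains before contact.

Emit:
{"op": "drive_effector", "data": {"plan": [0.03,2,0,0.1,0,0.03,4,0,0.1,0,0.03,6,0,0.1,0,0.03,8,0,0.1,0,0.03,10,0,0.1,0,0.03,12,0,0.1,0]}}

```text
time_s: 6.85
tool_pos: [0.5733, 0.0361, 0.0152]
ee_rot: [[0.172, 0.985, 0.003], [0.985, -0.172, -0.002], [-0.002, 0.003, -1.0]]
wrist_force: [-1.1, -5.7, 9.5]
finger_gap: 0.0301
grip_force: 5.1
```

Emit:
{"op": "drive_effector", "data": {"plan": [0.03,2,0,0.15,0,0.03,4,0,0.15,0,0.03,6,0,0.15,0,0.03,8,0,0.15,0,0.03,9.5,0,0.15,0,0.03,9.5,0,0.15,0]}}

```text
time_s: 7.45
tool_pos: [0.5751, 0.0456, 0.0152]
ee_rot: [[0.172, 0.985, 0.003], [0.985, -0.172, -0.002], [-0.001, 0.003, -1.0]]
wrist_force: [-0.4, -5.5, 10.4]
finger_gap: 0.0298
grip_force: 5.5
```

```bash
python3 - <<'E'
from h import *
im,d,K,k1,W=cam("wrist"); save(im[:260],"w4.png"); np.savez("w2.npz",im=im,d=d,K=K,k1=k1,W=W)
E
```

```text
(no output)
```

View pics/w4.png

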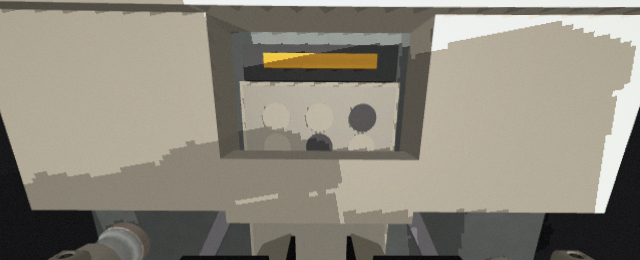

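The edge is still at row 83 and touching the carriage, so nothing has slipped. About 3 mm remains.

Emit:
{"op": "drive_effector", "data": {"plan": [0.03,1,0,0,0,0.03,2,0,0,0,0.03,2.5,0,0,0,0.03,2.5,0,0,0]}}

```text
time_s: 7.9
tool_pos: [0.5755, 0.0478, 0.0152]
ee_rot: [[0.172, 0.985, 0.003], [0.985, -0.172, -0.002], [-0.002, 0.003, -1.0]]
wrist_force: [-1.4, -5.9, 10.2]
finger_gap: 0.03
grip_force: 5.5
```

Emit:
{"op": "drive_effector", "data": {"plan": [0.03,0.5,0,0,0,0.03,1,0,0,0,0.03,1,0,0,0]}}

```text
time_s: 8.2
tool_pos: [0.5756, 0.0483, 0.0152]
ee_rot: [[0.172, 0.985, 0.003], [0.985, -0.172, -0.003], [-0.002, 0.003, -1.0]]
wrist_force: [-2.3, -8.4, 11.2]
finger_gap: 0.0299
grip_force: 5.6
```

Scaled: 0.0005 m is 0.5.

Emit:
{"op": "drive_effector", "data": {"plan": [0.03,0.5,0,0,0,0.03,0.5,0,0,0,0.03,0.5,0,0,0]}}

```text
time_s: 8.5
tool_pos: [0.5757, 0.0487, 0.0152]
ee_rot: [[0.172, 0.985, 0.003], [0.985, -0.172, -0.003], [-0.002, 0.003, -1.0]]
wrist_force: [-0.6, -8.9, 11.7]
finger_gap: 0.0299
grip_force: 5.6
```

```bash
python3 - <<'E'
from h import *
im,d,K,k1,W=cam("wrist"); save(cv2.resize(im[:180,180:460],None,fx=2.5,fy=2.5),"w5.png"); np.savez("w2.npz",im=im,d=d,K=K,k1=k1,W=W)
s=monitor.get_state();print(s["tool_pos"],s["wrist_force"])
E
```

```text
[0.57568204 0.04870944 0.01525001] [-1.30106971 -8.92926015 11.99553863]
```

View pics/w5.png

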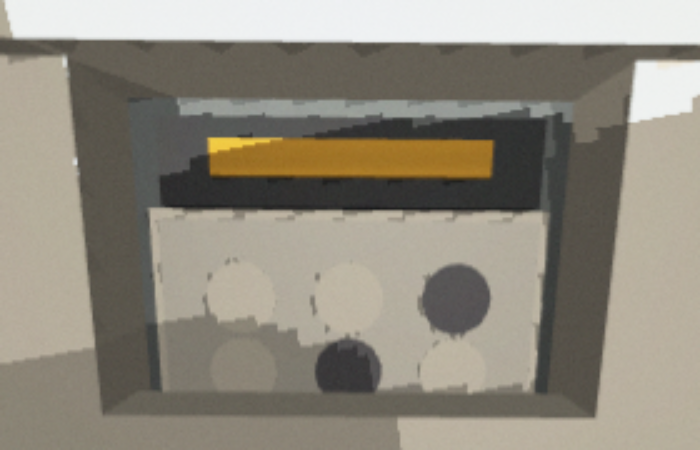

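The card edge sits flush on the carriage (row 208 in the crop), square and within the lane. The push force rose from 5.5 to 9 N over the last 1 mm, and geometry puts the leading edge at 64.9 mm, so it is at the stop. Next I lift and go to the button.

Scaled: -0.1 m is -100, -0.09 m is -90.

Emit:
{"op": "drive_effector", "data": {"plan": [0.03,-0.3,0,-1,0,0.03,-0.3,0,-4,0,0.03,0,0,-20,0,0.03,0,0,-50,0,0.03,0,0,-90,0,0.03,0,0,-100,0,0.03,0,0,-100,0,0.03,0,0,-100,0]}}

```text
time_s: 9.35
tool_pos: [0.5737, 0.0509, 0.1125]
ee_rot: [[0.172, 0.985, -0.002], [0.985, -0.172, 0.0], [-0.0, -0.002, -1.0]]
wrist_force: [-0.1, -0.3, -0.3]
finger_gap: 0.03
grip_force: 0.0
```

```bash
python3 tgt.py .5336 .2206 .095 79.85
python3 - <<'E'
from h import *
im,d,K,k1,W=cam("wrist"); save(im,"w6.png"); np.savez("w2.npz",im=im,d=d,K=K,k1=k1,W=W)
for r in finder.spot_in("start_top","wrist")[:2]: print(r["conf"],r["uv"],onplane(r["uv"],K,k1,W,.077))
E
```

```text
t 9.35 pos [0.5737 0.0509 0.1125] yaw 80.07175565301542 F [-0.0898 -0.2544 -0.3213] gap 0.029983892946521075
delta tool [ 0.1602 -0.0687  0.0176] turn 0.22175565301542122
```

View pics/w6.png

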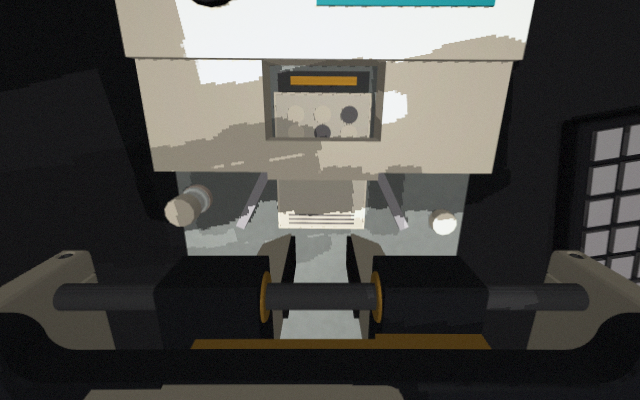

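The card stays seated, with its leading edge at row 93 and its rear edge at about row 228 (278–363). I'll check its pose numerically and move towards the button.

```bash
python3 - <<'E'
from h import *
np.set_printoptions(precision=4,suppress=True)
z=np.load("w2.npz");K,k1,W=z["K"],float(z["k1"]),z["W"]
a=1.39368;R=np.array([[np.cos(a),np.sin(a)],[-np.sin(a),np.cos(a)]])
rd=lambda P:(P[:,:2]-[.57872,.07535])@R.T
print(rd(onplane([[275,92.5],[371,93],[278,227.5],[364,228]],K,k1,W,.015)))
print("bridge front top, back top",rd(onplane([[154,172],[493,174],[267,139],[380,140]],K,k1,W,.045)))
E
```

```text
[[ 0.0639  0.0369]
 [ 0.0637 -0.0404]
 [-0.0545  0.0394]
 [-0.0547 -0.0405]]
bridge front top, back top [[ 0.0051  0.1282]
 [ 0.0045 -0.1327]
 [ 0.0307  0.0399]
 [ 0.0302 -0.0442]]
```

Emit:
{"op": "drive_effector", "data": {"plan": [0,30,-12,-20,0,0,70,-30,-20,0,0,110,-48,-20,0,0,145,-63,-15,0,0,157,-68,-10,0,0,160.2,-68.7,0,0,0,160.2,-68.7,0,0,0,160.2,-68.7,0,0]}}

```text
time_s: 10.25
tool_pos: [0.5347, 0.2189, 0.1128]
ee_rot: [[0.174, 0.985, -0.001], [0.985, -0.174, -0.001], [-0.001, -0.001, -1.0]]
wrist_force: [0.7, -0.2, 1.0]
finger_gap: 0.0003
grip_force: 0.0
```

```bash
python3 tgt.py .5336 .2206 .08 79.85
python3 - <<'E'
from h import *
im,d,K,k1,W=cam("top"); np.savez("top1.npz",im=im,d=d); 
print(finder.spot_in("start_top","top")[:1])
E
```

```text
t 10.25 pos [0.5347 0.2189 0.1128] yaw 79.98175313355522 F [ 0.7116 -0.1646  1.0373] gap 0.0003295043002035274
delta tool [ 0.0015 -0.0013  0.0328] turn 0.13175313355522178
[]
```

The card's centre reads about 4.6 mm past the mouth (5 is home) and within 1 mm laterally. Now the press.

Emit:
{"op": "drive_effector", "data": {"plan": [0,1,-1,15,0,0,1.5,-1.3,30,0,0,1.5,-1.3,36,0,0,1.5,-1.3,37.5,0,0,1.5,-1.3,39,0,0,1.5,-1.3,40,0,0,1.5,-1.3,41,0,0,1.5,-1.3,41,0]}}

```text
time_s: 11.15
tool_pos: [0.534, 0.2219, 0.0732]
ee_rot: [[0.173, 0.985, 0.001], [0.985, -0.173, -0.0], [0.0, 0.001, -1.0]]
wrist_force: [0.0, -2.4, 3.2]
finger_gap: 0.0004
grip_force: 1.8
```

Scaled: 0.003 m is 3, 0.002 m is 2.

Emit:
{"op": "drive_effector", "data": {"plan": [0,0,0,1,0,0,0,0,2,0,0,0,0,3,0,0,0,0,3,0]}}

```text
time_s: 11.55
tool_pos: [0.5341, 0.222, 0.0711]
ee_rot: [[0.172, 0.985, 0.002], [0.985, -0.172, 0.0], [0.0, 0.002, -1.0]]
wrist_force: [-1.9, -4.5, 13.4]
finger_gap: 0.0005
grip_force: 6.5
```

The button is bottomed: 5.9 mm of travel at 13 N. I'll release, back off and verify.

Scaled: -0.1 m is -100, -0.15 m is -150.

Emit:
{"op": "drive_effector", "data": {"plan": [0,0,0,-5,0,0,0,0,-20,0,0,0,0,-50,0,0,-30,0,-90,0,0,-70,20,-100,0,0,-110,40,-100,0,0,-150,60,-100,0,0,-150,60,-100,0]}}

```text
time_s: 12.35
tool_pos: [0.5679, 0.0596, 0.1692]
ee_rot: [[0.178, 0.984, 0.0], [0.984, -0.178, -0.001], [-0.001, 0.001, -1.0]]
wrist_force: [0.3, 0.2, 0.4]
finger_gap: 0.0003
grip_force: 0.0
```

```bash
python3 - <<'E'
from h import *
np.set_printoptions(precision=4,suppress=True)
im,d,K,k1,W=cam("wrist"); save(im[:300],"w7.png")
a=1.39368;R=np.array([[np.cos(a),np.sin(a)],[-np.sin(a),np.cos(a)]])
for n,h in [("start_top",.077),("card",.015),("vial",.054),("cap",.024)]:
    for r in finder.spot_in(n,"wrist")[:1]: print(n,r, R@(onplane(r["uv"],K,k1,W,h)[0,:2]-[.57872,.07535]))
s=monitor.get_state();print(s["time_s"],s["tool_pos"],s["wrist_force"])
E
```

```text
start_top {'uv': [237.5, 7.5], 'conf': 0.84} [0.1294 0.0668]
card {'uv': [330.2, 172.7], 'conf': 0.95} [-0.0084 -0.0034]
vial {'uv': [222.2, 194.5], 'conf': 0.71} [-0.0202  0.101 ]
cap {'uv': [427.7, 207.8], 'conf': 0.57} [-0.0453 -0.1085]
12.6 [0.5662 0.0654 0.1693] [ 0.4868 -0.6276  0.0837]
```

View pics/w7.png

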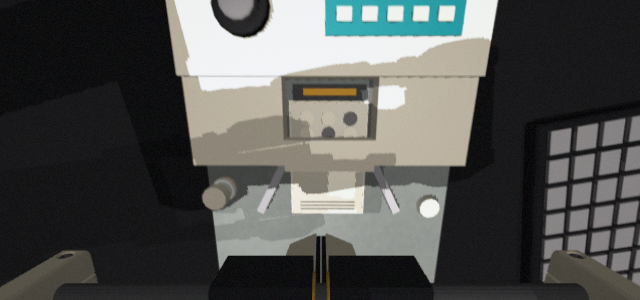

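The card is still flush on the carriage (front edge near row 101, rear edge near row 213). The button is up, the vial and cap are in place, and the arm is clear of everything. Handing in.

```bash
python3 -c "
from cell import arm
print(arm.job_done())"
```

```text
the job is handed in; nothing more can be done
None
```

I loaded the card against the end stop, pressed the start button fully once and released it, and handed the job in at about 12.6 s; the judge's verdict was not shown.

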